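Stow the vial box for sea

TASK

Stow the blue box of sample vials for sea, only by pushing it along the white plate: line it up with the lane between the two low wooden guide rails and push it down the lane fully home against the end stop, with neither the box nor the robot ever touching a rail. Then push the orange turn catch round with the fingertips until it is fully closed across the lane behind the box. Do not lift or tip the box, and leave everything else where it stands.

Things in the scene. Friction and masses are not known exactly. Their poses are not given: they have to be found in the camera images.
- rack: fixed stowage rack on the table: white plate 440 x 260 mm, 6 mm thick (x = -300 to +140, y = -145 to +115 mm of the origin), with two rails, end stop and turn catch. Origin on the table, on the lane's centre line. x axis points down the lane, the way the box is pushed; z up. The lane is 108 mm wide (y = -54 to +54 mm), its rails run from x = -120 to +116 mm
- stop_face (a point): middle of the end stop's face, at x = +115 mm of the rack, 31 mm above the table; the stop is 128 mm wide and 50 mm high above the plate. When the box is fully home its front face touches this face: its centre is then at rack x = +65 mm and its rear face at x = +15 mm
- rail_near: wooden guide rail of the lane on the robot's side (rack y = +54 to +64 mm), 236 mm long, 10 mm wide, its top 18 mm above the plate (24 mm above the table), fixed to the rack; origin at its underside, on the plate, level with the rack's origin. Not to be touched
- rail_far: the same rail on the far side (rack y = -64 to -54 mm). Not to be touched
- vial_box: loose blue plastic box with flat upright sides, 100 mm long (its x axis), 90 mm wide (y), 60 mm high, filled with 12 vials whose white caps lie level with its rim; 0.35 to 0.65 kg. Origin at the centre of its underside. It starts on the rack's plate before the lane, its x axis roughly along the lane but somewhat askew and to one side
- catch (a joint): angle of the orange turn catch about its upright pivot, rad: 0 = fully closed (stop), its bar pointing across the lane along the rack's -y. Grows as it opens, clockwise seen from above: at pi/2 the bar points along the rack's -x, at pi it would point along +y, away from the lane. Range 0 to 2.6; slight friction (0.03 N m), stays where left. Starts open, 1.9 to 2.5
- catch_hinge (a point): point on the catch's pivot axis, half-way up its bar: 43 mm above the table, at x = -2 mm, y = +78 mm of the rack, outside the near rail (a round boss of 11 mm radius, top 58 mm above the table)
- catch_tip (a point): middle of the free end of the catch's bar, 68 mm from the pivot axis. The bar is an orange upright blade, 12 mm thick, from 30 to 56 mm above the table, so that it passes above the rails. Closed, its side towards the end stop lies at rack x = +4 mm
- amber_bottle: bystander: brown glass bottle with black cap, 56 mm diameter, 125 mm high, standing on the rack's plate beside the far rail; origin at the centre of its underside
- small_jar: bystander: small brown glass jar with white cap, 42 mm diameter, 50 mm high, standing on the rack's plate beside the far rail; origin at the centre of its underside
- beaker: bystander: clear glass beaker, 66 mm diameter, 85 mm high, on the table; origin at the centre of its underside
- wash_bottle: bystander: white plastic wash bottle with a bent spout, 68 mm diameter, 188 mm high, on the table; origin at the centre of its underside
- mug: bystander: blue mug, 76 mm diameter, 90 mm high, with a handle, on the table; origin at the centre of its underside
- screwdriver: bystander: a screwdriver lying on the table; origin under its middle

How it is judged:
By the outcome, as a careful person would: the job done as asked, in the order asked, and still so for the second after the job is handed in, with the robot touching nothing.
It also fails if it takes over 72 s, if anything falls off the work surface, if the arm or the gripper's body presses on something with over 40 N, if the wrist force passes 120 N, or if a joint passes its speed limit or range.

ROBOT

A 6-joint arm with a two-finger parallel gripper is mounted at the origin on the work surface. World frame = base frame: x ahead of the robot, y to its left, z up, the work surface at z = 0. Lengths are in mm, angles in degrees, forces in N, time in s.
With the tool pointing down it reaches from about 300 to 850 mm from the base axis. Payload 4.2 kg.
Tool frame: the origin (TCP) lies midway between the tips of the shut fingers; the grasp point (between the pads) lies 19 mm behind it; x points along the fingers, z is the direction in which the jaws open and shut, and the axes are right-handed (so a half turn about x gives the same grasp; the last joint's range is limited). The gripper opens to 91 mm and grips with 3 to 60 N. Pads are 32 mm wide; open, the fingers measure 118 mm over their backs; the gripper's body (76 mm by 178 mm) begins 60 mm behind the grasp point.
Start: joints at [-72.479, 18.312, 89.639, -0, 72.044, -1.146], TCP at [184.042, -544.768, 213.976] pointing down, gripper open.
Joint ranges: [-177.97, 177.97], [-48.28, 115.42], [12.27, 149.76], [-77.06, 257.06], [2.81, 150.46], [-146.56, 146.56]. Speed limits (degrees/s): [147.25, 147.25, 180, 180, 180, 180].

INTERFACE

Orientations are given as [roll, pitch, yaw] about the fixed x, y, z axes, in that order (R = Rz(yaw) Ry(pitch) Rx(roll)).
In Python, from workcell import env gives the robot as it stands.
- The arm moves only by the tool send_rows, never from a script. Its argument "commands" is a list that holds one entry, the list of rows, each a list of 6 numbers: the shift along the tool's x, y, z normalised to -1 to 1, where 1 is 0.1 m, then the turn, a rotation vector about the tool's x, y, z normalised to -1 to 1, where 1 is 2 pi rad. In form: [[[x, y, z, wx, wy, wz], ...]]. A call has 1 to 20 rows; each row is the pose to reach, as a shift and turn from the pose commanded when the call began, along the tool's axes at that moment, turning the shorter way round; what a row does not reach only later rows make up. A row lasts 1/8 s, in which the tool goes at most 62.5 mm and 10.7 degrees, less where a joint would pass 70% of its speed; a pose out of reach is approached as far as the arm can. A call with a number of a shift or a turn outside -1 to 1 is refused whole. A call with a gripper value outside its range is refused whole. "jaw" is the closure, from -1 (fully open) to 1 (shut), so that 0 is half open, set as the call begins (left out, the last holds). The fingers move at their own pace and stop on an object; "force" is the grip in N (left out, the last holds). Time passes only in rows, so rows that repeat a pose let the fingers close. It gives the time, the measured TCP pose, the force and the opening at its end, in the units of the state.
- env.state(): the state, without advancing time (a new reading comes with each control period).
- env.grab_frame(name): name is "side" or "top"; returns (picture, depth): 480x640x3 uint8, red, green, blue; 480x640 float32, mm along the optical axis (not along the pixel's ray), 0 where there is no reading.
- env.get_calibration(name): a dict with "mtx" (3x3 intrinsics, pixels), "camera_from_world" (4x4, takes a point from world to camera coordinates). Camera axes: x right, y up, looking along -z (the intrinsics and any distortion apply to the point x, -y, -z); pixel columns grow to the right and rows downward; lengths in mm; the calibration is good to about 2 mm. A picture is of the moment at which its call begins. get_calibration takes no time and is no camera call.
- env.job_done(): hands the job in, once; it reports no verdict.
The state is a dict: "time_s": time; "qpos": joint angles; "qvel": joint speeds; "effort": joint torques, N m; "ee_pos": TCP position; "ee_rot": TCP orientation; "force": force on the tool from outside, world axes, zero at the start; "torque": the same for the moment, N m; "gripper_width": finger opening in mm.
Only numpy, scipy, OpenCV 4.12 (cv2) and the standard library are available. Lean on these libraries where they do the work, as an engineer would, in place of code of your own. Each camera call takes 0.05 s, during which the arm holds its last target.

## Working session

There is one attempt and no reset: what is moved stays moved. The work goes in short steps, Python scripts to look and compute and a tool call to move; the robot and the scene stay as the last step left them, time stands still between calls to the robot, and variables do not carry over. Pictures are saved under pics/ and viewed, and the job is handed in when it is done.

Besides the shell and the picture viewer there is one more tool, called after "Request:" as name([rows], argument=value, ...), one row to a line, values as JSON. send_rows: Moves the arm, as the interface text tells. Its arguments: {"type":"object","properties":{"commands":{"type":"array","items":{"type":"array","items":{"type":"array","items":{"type":"number","minimum":-1,"maximum":1}}}},"jaw":{"type":"number"},"force":{"type":"number"}},"required":["commands"]}

```bash
ls; mkdir -p pics; python3 - <<'E'
from workcell import env
import cv2,numpy as np
print(env.state())
for n in("side","top"):
    p,d=env.grab_frame(n); cv2.imwrite(f"pics/{n}0.png",p[:,:,::-1]); np.savez(f"/tmp/{n}0.npz",p=p,d=d)
    c=env.get_calibration(n); print(n,{k:np.round(v,3).tolist() if not isinstance(v,str) else v for k,v in c.items()}, (d==0).mean())
E
```

```text
pics
{'time_s': 0.0, 'qpos': array([-7.24783084e+01,  1.83516176e+01,  8.97075668e+01, -2.22712488e-03,
        7.20427075e+01, -1.14534066e+00]), 'qvel': array([ 0.10236112,  0.14456541,  0.01102094, -0.10788599,  0.05064313,
        0.04260651]), 'effort': array([ 1.39734522e-05, -4.12463343e+01, -2.31972706e+01,  7.29108509e-02,
        4.57935990e-02, -1.42747590e-04]), 'ee_pos': array([ 183.87992585, -544.26739468,  213.11264678]), 'ee_rot': array([-179.95485134,   89.89808609,  108.71286946]), 'force': array([-0.02481518,  0.022886  , -0.30341683]), 'torque': array([ 0.01684708, -0.06740089,  0.03038183]), 'gripper_width': 91.15256226817925}
side {'mtx': [[443.339, 0.0, 315.587], [0.0, 443.339, 245.169], [0.0, 0.0, 1.0]], 'camera_from_world': [[-0.944, -0.33, 0.001, 482.447], [0.244, -0.694, 0.677, -210.602], [-0.223, 0.639, 0.736, -953.811], [0.0, 0.0, 0.0, 1.0]]} 0.003880208333333333
top {'mtx': [[515.067, 0.0, 323.418], [0.0, 515.067, 237.745], [0.0, 0.0, 1.0]], 'camera_from_world': [[0.008, -1.0, -0.006, -23.607], [0.998, 0.008, 0.066, -511.559], [-0.066, -0.007, 0.998, -1483.136], [0.0, 0.0, 0.0, 1.0]]} 0.0040104166666666665
```

View pics/top0.png

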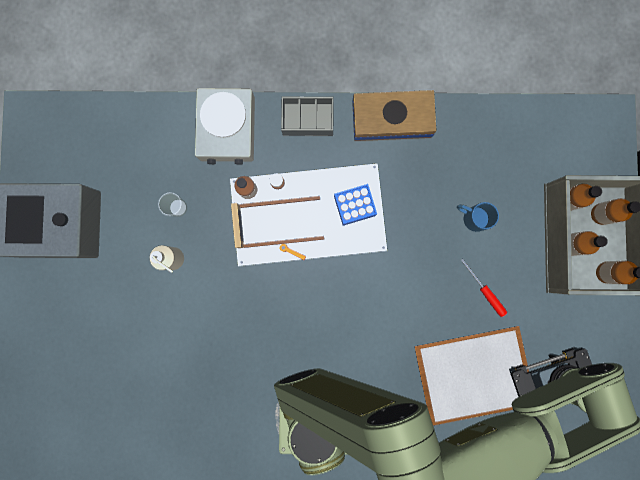

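View pics/side0.png

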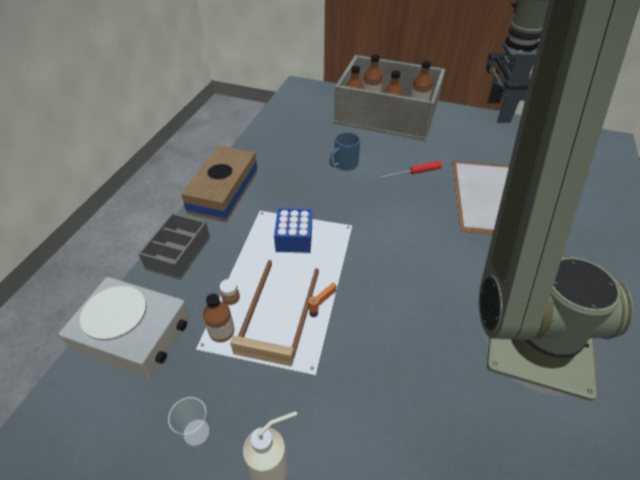

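The top view shows the plate spanning about (231,179)–(386,250), the box at (355,204), the stop at (237,225) and the catch pivot at about (285,247), with its bar towards (304,258). The box sits to the far side of the lane line. Next I measure.

```bash
cat > h.py <<'E'
import numpy as np,cv2
from workcell import env
def cal(n):
    c=env.get_calibration(n); return np.array(c["mtx"]),np.array(c["camera_from_world"])
def ray(n,uv,z):
    K,T=cal(n); uv=np.atleast_2d(uv).astype(float)
    d=np.c_[(uv[:,0]-K[0,2])/K[0,0],-(uv[:,1]-K[1,2])/K[1,1],-np.ones(len(uv))]
    R=T[:3,:3];o=-R.T@T[:3,3]; w=d@R
    return o+w*((z-o[2])/w[:,2])[:,None]
def proj(n,P):
    K,T=cal(n);q=np.atleast_2d(P)@T[:3,:3].T+T[:3,3]
    return np.c_[K[0,0]*q[:,0]/-q[:,2]+K[0,2],K[1,1]*-q[:,1]/-q[:,2]+K[1,2]]
def masks(p):
    hsv=cv2.cvtColor(p,cv2.COLOR_RGB2HSV)
    return hsv
def biggest(m):
    c,_=cv2.findContours(m.astype(np.uint8),cv2.RETR_EXTERNAL,cv2.CHAIN_APPROX_NONE)
    return max(c,key=cv2.contourArea)
E
cat > look.py <<'E'
from h import *
import sys
t=sys.argv[1]
for n in("top","side"):
    p,d=env.grab_frame(n); np.savez(f"/tmp/{n}{t}.npz",p=p,d=d)
    if n=="top": c=p[140:290,200:420]; s=3
    else: c=p[180:390,180:380]; s=2.8
    cv2.imwrite(f"pics/{n}{t}.png",cv2.resize(c,None,fx=s,fy=s,interpolation=cv2.INTER_CUBIC)[:,:,::-1])
E
python3 look.py 1
python3 - <<'E'
from h import *
for n in("top","side"):
    p=np.load(f"/tmp/{n}1.npz")["p"];hsv=masks(p)
    H,S,V=[hsv[...,i].astype(int) for i in range(3)]
    roi=np.zeros(H.shape,bool)
    if n=="top": roi[150:280,215:400]=1
    else: roi[200:380,190:360]=1
    w=roi&(S<30)&(V>190)
    c=biggest(cv2.morphologyEx(w.astype(np.uint8),cv2.MORPH_CLOSE,np.ones((15,15))))
    r=cv2.boxPoints(cv2.minAreaRect(c)); ap=cv2.approxPolyDP(cv2.convexHull(c),4,True)[:,0]
    print(n,"plate px",ap.tolist(),np.round(ray(n,ap,6)).tolist())
    b=roi&(H>100)&(H<130)&(S>120)
    c=biggest(cv2.morphologyEx(b.astype(np.uint8),cv2.MORPH_CLOSE,np.ones((9,9))))
    ap=cv2.approxPolyDP(cv2.convexHull(c),3,True)[:,0]; print("box",ap.tolist(),np.round(ray(n,ap,66),1).tolist(), cv2.minAreaRect(ray(n,c[:,0],66)[:,:2].astype(np.float32)))
    o=roi&(H>8)&(H<20)&(S>180)&(V>150); ys,xs=np.nonzero(o);print("orange",len(xs))
    if len(xs): c=biggest(o); q=ray(n,c[:,0],56)[:,:2].astype(np.float32);print(cv2.minAreaRect(q),cv2.boxPoints(cv2.minAreaRect(q)).round(1).tolist())
    br=roi&((H<15)|(H>170))&(S>90)&(V<190)&~o
    cs,_=cv2.findContours(br.astype(np.uint8),cv2.RETR_EXTERNAL,cv2.CHAIN_APPROX_NONE)
    for c in cs:
        if cv2.contourArea(c)>40:
            q=ray(n,c[:,0],24)[:,:2].astype(np.float32);print("brown",cv2.contourArea(c),cv2.boundingRect(c),np.round(cv2.boxPoints(cv2.minAreaRect(q)),1).tolist(),cv2.minAreaRect(q))
E
```

```text
top plate px [[377, 165], [386, 250], [238, 265], [230, 179]] [[729.0, -176.0, 6.0], [478.0, -203.0, 6.0], [431.0, 230.0, 6.0], [684.0, 258.0, 6.0]]
box [[367, 184], [376, 214], [343, 224], [334, 194]] [[662.1, -142.1, 66.0], [576.8, -167.7, 66.0], [547.8, -74.7, 66.0], [632.9, -48.7, 66.0]] ((604.4193725585938, -108.48624420166016), (92.38810729980469, 101.4569320678711), 16.979000091552734)
orange 69
((467.27423095703125, 70.14407348632812), (74.62178039550781, 16.49754524230957), 60.76741409301758) [[441.8999938964844, 41.599998474121094], [456.29998779296875, 33.599998474121094], [492.70001220703125, 98.69999694824219], [478.29998779296875, 106.69999694824219]]
brown 102.0 (243, 237, 81, 10) [[482.8999938964844, 213.10000610351562], [507.29998779296875, -18.899999618530273], [514.5999755859375, -18.200000762939453], [490.29998779296875, 213.8000030517578]] ((498.78369140625, 97.45307922363281), (7.367466449737549, 233.27459716796875), 5.991199493408203)
brown 113.0 (240, 197, 80, 11) [[598.7999877929688, 223.89999389648438], [624.9000244140625, -6.199999809265137], [632.700012207
[... 1086 characters left out ...]
[707.9000244140625, 211.10000610351562]] ((682.6488647460938, 159.0008544921875), (60.494022369384766, 98.74736022949219), 5.603676795959473)
brown 345.0 (293, 270, 43, 83) [[435.0, 201.89999389648438], [459.3999938964844, -20.399999618530273], [516.5999755859375, -14.100000381469727], [492.29998779296875, 208.1999969482422]] ((475.83526611328125, 93.90298461914062), (57.57888412475586, 223.68478393554688), 6.246962070465088)
brown 190.5 (240, 261, 31, 76) [[601.9000244140625, 208.10000610351562], [625.9000244140625, -3.4000000953674316], [634.0, -2.5], [610.0999755859375, 209.10000610351562]] ((617.9628295898438, 102.8482437133789), (8.206904411315918, 212.8757781982422), 6.466089725494385)
```

```bash
echo
```

```text
(no output)
```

View pics/top1.png

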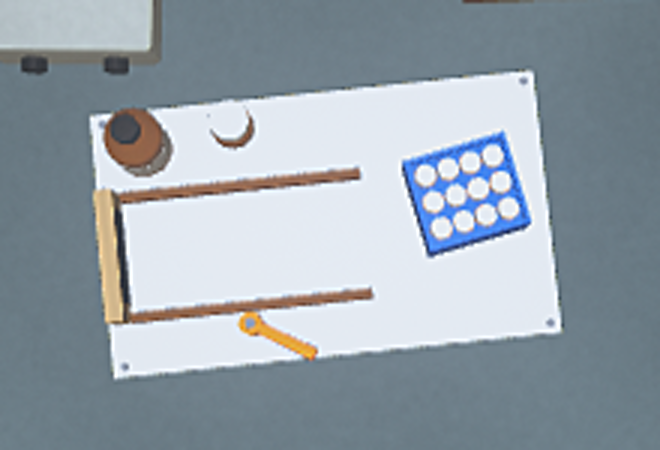

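View pics/side1.png

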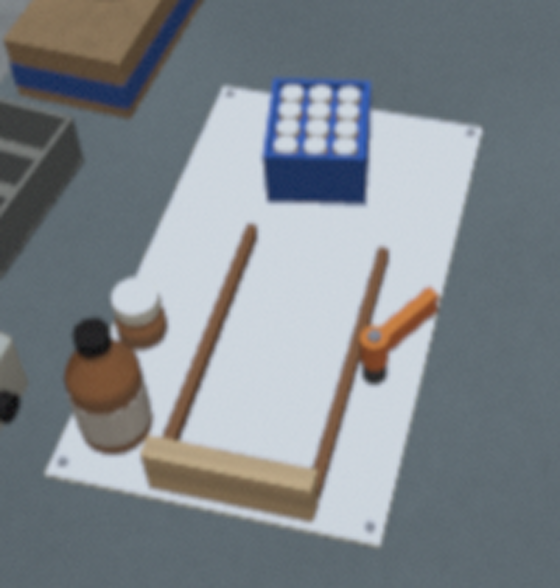

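```bash
cat >> h.py <<'E'
import json,os
A=np.radians(6.24); U=np.array([-np.sin(A),np.cos(A)]); V=np.array([-U[1],U[0]]); O=np.array([557.1,105.4])
def r2w(x,y): return O+x*U+y*V
def w2r(p): d=np.asarray(p)[...,:2]-O; return np.stack([d@U,d@V],-1)
F='/tmp/cmd.json'
def getc():
    return json.load(open(F)) if os.path.exists(F) else [184.042,-544.768,213.976,-71.333]
def axes(phi):
    f=np.radians(phi); return np.array([[0,0,-1],[-np.sin(f),np.cos(f),0],[np.cos(f),np.sin(f),0]])
def plan(x,y,z,phi):
    c=getc(); d=axes(c[3])@(np.array([x,y,z])-c[:3]); 
    print("shift",np.round(d/100,3).tolist(),"wx",round(-(phi-c[3])/360,4))
def done(row):  # record final row sent
    c=getc(); p=np.array(c[:3])+axes(c[3]).T@(np.array(row[:3])*100)
    c=[*p.tolist(),c[3]-row[3]*360]; json.dump(c,open(F,'w'))
    s=env.state(); print("cmd",np.round(c,1),"rack",w2r(p).round(1)); print("meas",s['ee_pos'].round(1),"rack",w2r(s['ee_pos']).round(1),"F",s['force'].round(1),"t",s['time_s'],"w",s['gripper_width'],"q6",s['qpos'].round(0)[[0,5]])
E
python3 - <<'E'
from h import *
print(r2w(-218,-118))
print("bottle cap",w2r(ray("top",[[241.7,182.7]],125)), "jar",w2r(ray("top",[[277.5,181.5]],50)))
t=r2w(-218,-118)
plan(*t,214,-71.333)
E
```

```text
[698.09604455 -98.48260206]
bottle cap [[  87.19579689 -106.08323359]] jar [[  -4.3202852  -113.37531763]]
shift [-0.0, 6.299, -2.583] wx -0.0
```

Request:
send_rows([
  [[0, 0.2, -0.08, 0, 0, 0], [0, 0.5, -0.2, 0, 0, 0], [0, 0.75, -0.3, 0, 0, 0], [0, 1, -0.4, 0, 0, 0]],
], jaw=-0.3)

```text
time_s: 0.7
ee_pos: [267.4, -473.1, 214.0]
ee_rot: [121.8, 90.0, 50.5]
force: [0.8, -0.3, -0.8]
gripper_width: 59.3
```

Request:
send_rows([
  [[0, 0.3, -0.12, 0, 0, 0], [0, 0.6, -0.24, 0, 0, 0], [0, 1, -0.4, 0, 0, 0]],
])

```text
time_s: 1.08
ee_pos: [349.1, -403.2, 214.0]
ee_rot: [110.6, 90.0, 39.3]
force: [0.5, -0.1, -0.3]
gripper_width: 59.3
```

Request:
send_rows([
  [[0, 0.3, -0.12, 0, 0, 0], [0, 0.6, -0.24, 0, 0, 0], [0, 1, -0.4, 0, 0, 0]],
])

```text
time_s: 1.45
ee_pos: [430.8, -333.1, 214.0]
ee_rot: [138.6, 90.0, 67.2]
force: [-0.6, -0.4, -0.1]
gripper_width: 59.2
```

Request:
send_rows([
  [[0, 0.3, -0.12, 0, 0, 0], [0, 0.6, -0.24, 0, 0, 0], [0, 1, -0.4, 0, 0, 0]],
])

```text
time_s: 1.82
ee_pos: [512.4, -263.1, 214.1]
ee_rot: [-176.4, 90.0, 112.3]
force: [-0.3, -0.4, 0.4]
gripper_width: 59.2
```

Request:
send_rows([
  [[0, 0.3, -0.12, 0, 0, 0], [0, 0.6, -0.24, 0, 0, 0], [0, 1, -0.4, 0, 0, 0]],
])

```text
time_s: 2.2
ee_pos: [594.2, -193.2, 214.1]
ee_rot: [-153.5, 90.0, 135.2]
force: [0.2, -0.4, -0.7]
gripper_width: 59.3
```

Request:
send_rows([
  [[0, 0.3, -0.12, 0, 0, 0], [0, 0.6, -0.24, 0, 0, 0], [0, 0.9, -0.4, 0, 0, 0], [0, 0.9, -0.4, 0, 0, 0]],
])

```text
time_s: 2.7
ee_pos: [667.1, -125.1, 213.3]
ee_rot: [-174.7, 89.9, 114.2]
force: [-0.6, -0.5, -1.2]
gripper_width: 59.4
```

```bash
python3 - <<'E'
from h import *
for i in range(5): done([0,1,-.4,0])
done([0,.9,-.4,0])
t=r2w(-218,-118); plan(*t,214,-83.76)
E
```

```text
cmd [ 266.  -474.9  214.   -71.3] rack [-545.2  352.5]
meas [ 667.1 -125.1  213.3] rack [-241.1  -84.3] F [-0.6 -0.5 -1.2] t 2.7 w 59.43314602617338 q6 [-12.  59.]
cmd [ 347.9 -405.   214.   -71.3] rack [-484.6  263.4]
meas [ 667.1 -125.1  213.3] rack [-241.1  -84.3] F [-0.6 -0.5 -1.2] t 2.7 w 59.43314602617338 q6 [-12.  59.]
cmd [ 429.9 -335.1  214.   -71.3] rack [-424.   174.4]
meas [ 667.1 -125.1  213.3] rack [-241.1  -84.3] F [-0.6 -0.5 -1.2] t 2.7 w 59.43314602617338 q6 [-12.  59.]
cmd [ 511.8 -265.2  214.   -71.3] rack [-363.4   85.3]
meas [ 667.1 -125.1  213.3] rack [-241.1  -84.3] F [-0.6 -0.5 -1.2] t 2.7 w 59.43314602617338 q6 [-12.  59.]
cmd [ 593.7 -195.3  214.   -71.3] rack [-302.9   -3.7]
meas [ 667.1 -125.1  213.3] rack [-241.1  -84.3] F [-0.6 -0.5 -1.2] t 2.7 w 59.43314602617338 q6 [-12.  59.]
cmd [ 666.2 -128.6  214.   -71.3] rack [-244.4  -83. ]
meas [ 667.1 -125.1  213.3] rack [-241.1  -84.3] F [-0.6 -0.5 -1.2] t 2.7 w 59.43314602617338 q6 [-12.  59.]
shift [-0.0, 0.399, -0.183] wx 0.0345
```

```bash
cat >> h.py <<'E'
def sync():
    s=env.state(); c=getc(); p=s['ee_pos']; r=s['ee_rot']; phi=(r[2]-r[0]+180)%360-180
    print("phi meas",phi,"cmd",c[3]); json.dump([p[0],p[1],c[2],c[3]],open(F,'w'))
E
python3 - <<'E'
from h import *
sync(); t=r2w(-218,-118); plan(*t,214,-83.76)
E
```

```text
phi meas -71.13074273015758 cmd -71.333
shift [-0.0, 0.379, -0.153] wx 0.0345
```

Request:
send_rows([
  [[0, 0.2, -0.07, 0.018, 0, 0], [0, 0.38, -0.15, 0.0345, 0, 0], [0, 0.38, -0.15, 0.0345, 0, 0], [0, 0.38, -0.15, 0.0345, 0, 0]],
])

```text
time_s: 3.2
ee_pos: [696.4, -102.5, 214.0]
ee_rot: [-72.8, 89.9, -156.5]
force: [-0.8, -0.5, 0.1]
gripper_width: 59.2
```

```bash
python3 - <<'E'
from h import *
done([0,.38,-.15,.0345]); sync(); t=r2w(-218,-118); plan(*t,120,-83.76)
E
```

```text
cmd [698.3 -98.8 214.  -83.8] rack [-218.3 -118.2]
meas [ 696.4 -102.5  214. ] rack [-221.8 -115.9] F [-0.8 -0.5  0.1] t 3.2 w 59.20961123685769 q6 [-9. 74.]
phi meas -83.68168882407048 cmd -83.753
shift [0.94, 0.021, -0.038] wx 0.0
```

Request:
send_rows([
  [[0.3, 0, -0.04, 0, 0, 0], [0.6, 0, -0.04, 0, 0, 0], [0.9, 0, -0.04, 0, 0, 0]],
])

```text
time_s: 3.58
ee_pos: [696.0, -99.0, 123.5]
ee_rot: [-9.5, 90.0, -93.2]
force: [-0.4, -0.5, 0.2]
gripper_width: 59.4
```

Request:
send_rows([
  [[0.3, 0, 0, 0, 0, 0], [0.6, 0, 0, 0, 0, 0], [0.8, 0, 0, 0, 0, 0], [0.93, 0, 0, 0, 0, 0], [0.93, 0, 0, 0, 0, 0], [0.93, 0, 0, 0, 0, 0]],
])

```text
time_s: 4.32
ee_pos: [697.5, -98.5, 32.1]
ee_rot: [70.6, 89.9, -13.2]
force: [-0.8, -0.5, -0.6]
gripper_width: 59.0
```

```bash
python3 - <<'E'
from h import *
done([.9,0,-.04,0]);done([.93,0,0,0])
E
python3 look.py 2
```

```text
cmd [696.  -98.5 124.  -83.8] rack [-217.8 -115.9]
meas [697.5 -98.5  32.1] rack [-218.  -117.4] F [-0.8 -0.5 -0.6] t 4.325 w 59.01491859934758 q6 [-9. 75.]
cmd [696.  -98.5  31.  -83.8] rack [-217.8 -115.9]
meas [697.5 -98.5  32.1] rack [-218.  -117.4] F [-0.8 -0.5 -0.6] t 4.325 w 59.01491859934758 q6 [-9. 75.]
```

View pics/side2.png

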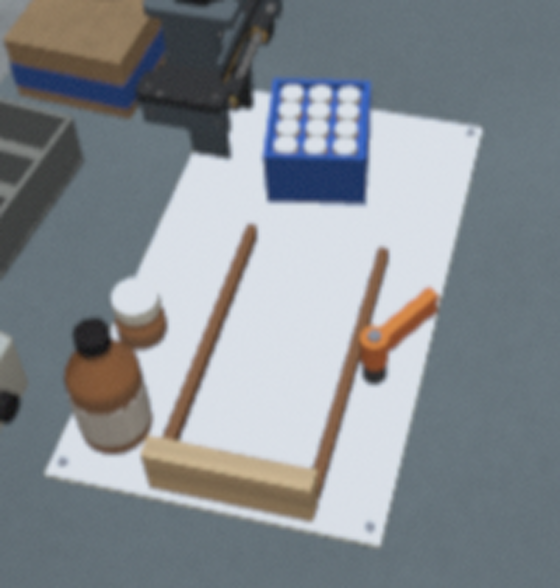

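View pics/top2.png

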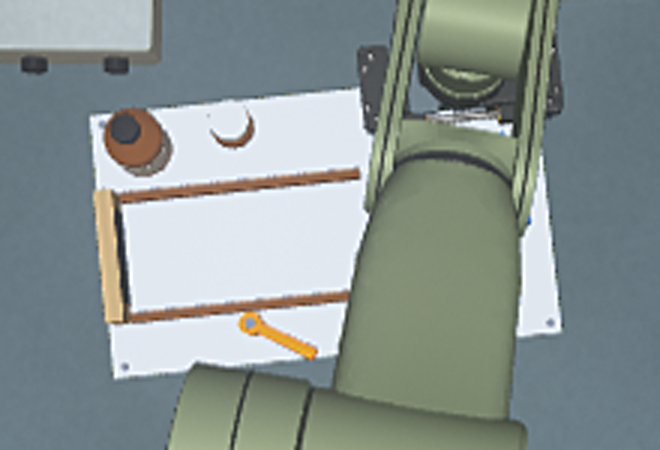

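The arm hides the box in the top view, but the side view shows the fingers standing just beyond its far side. Next I push towards the robot.

Request:
send_rows([
  [[0, -0.03, 0, 0, 0, 0], [0, -0.06, 0, 0, 0, 0], [0, -0.09, 0, 0, 0, 0], [0, -0.12, 0, 0, 0, 0], [0, -0.15, 0, 0, 0, 0], [0, -0.18, 0, 0, 0, 0], [0, -0.21, 0, 0, 0, 0], [0, -0.24, 0, 0, 0, 0], [0, -0.27, 0, 0, 0, 0], [0, -0.3, 0, 0, 0, 0], [0, -0.33, 0, 0, 0, 0], [0, -0.36, 0, 0, 0, 0], [0, -0.39, 0, 0, 0, 0], [0, -0.42, 0, 0, 0, 0], [0, -0.44, 0, 0, 0, 0], [0, -0.46, 0, 0, 0, 0], [0, -0.48, 0, 0, 0, 0]],
])

```text
time_s: 6.55
ee_pos: [649.5, -103.3, 31.1]
ee_rot: [98.7, 90.0, 15.0]
force: [3.6, 0.5, 2.3]
gripper_width: 59.4
```

```bash
python3 - <<'E'
from h import *
done([0,-.48,0,0])
E
python3 look.py 3; cat > boxside.py <<'E'
from h import *
import sys
p=np.load(f"/tmp/side{sys.argv[1]}.npz")["p"];hsv=masks(p);H,S,V=[hsv[...,i].astype(int) for i in range(3)]
roi=np.zeros(H.shape,bool);roi[200:380,190:360]=1
b=roi&(H>105)&(H<130)&(S>130)
c=biggest(cv2.morphologyEx(b.astype(np.uint8),cv2.MORPH_CLOSE,np.ones((9,9))))
ap=cv2.approxPolyDP(cv2.convexHull(c),2,True)[:,0]; print(ap.tolist()); print("top z66",w2r(ray("side",ap,66)).round(0).tolist()); print("base z6",w2r(ray("side",ap,6)).round(0).tolist())
E
python3 boxside.py 3
```

```text
cmd [ 648.3 -103.7   31.   -83.8] rack [-217.8  -67.9]
meas [ 649.5 -103.3   31.1] rack [-217.5  -69.1] F [3.6 0.5 2.3] t 6.55 w 59.40482535502946 q6 [-10.  74.]
[[288, 210], [322, 216], [312, 256], [281, 251], [278, 234]]
top z66 [[-258.0, -53.0], [-256.0, 38.0], [-119.0, 44.0], [-118.0, -31.0], [-170.0, -53.0]]
base z6 [[-320.0, -72.0], [-318.0, 25.0], [-170.0, 32.0], [-169.0, -49.0], [-225.0, -73.0]]
```

View pics/side3.png

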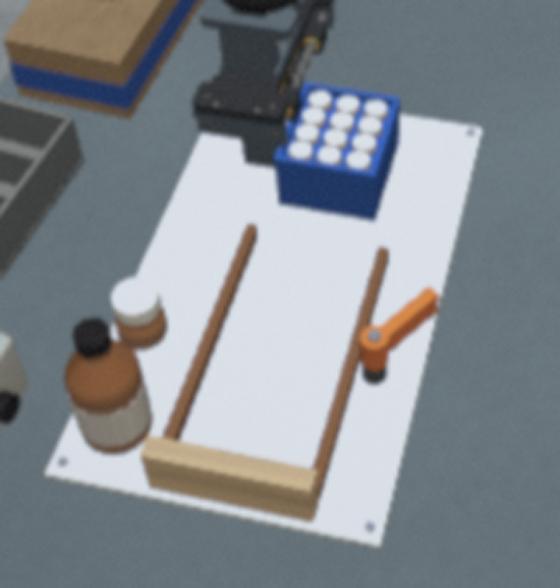

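The side view shows the box now square to the lane, with its far face at rack y of about −53. It needs about 8 mm more.

Request:
send_rows([
  [[0, -0.02, 0, 0, 0, 0], [0, -0.04, 0, 0, 0, 0], [0, -0.06, 0, 0, 0, 0], [0, -0.08, 0, 0, 0, 0], [0, -0.08, 0, 0, 0, 0]],
])

```text
time_s: 7.28
ee_pos: [641.0, -104.2, 31.0]
ee_rot: [-106.8, 90.0, 169.4]
force: [3.0, 0.6, 2.4]
gripper_width: 59.3
```

Request:
send_rows([
  [[0, 0.1, 0, 0, 0, 0], [0, 0.25, 0, 0, 0, 0], [0, 0.4, 0, 0, 0, 0], [-0.3, 0.4, 0, 0, 0, 0], [-0.6, 0.4, 0, 0, 0, 0], [-0.9, 0.4, 0, 0, 0, 0]],
])

```text
time_s: 8.02
ee_pos: [679.8, -99.8, 120.4]
ee_rot: [-98.3, 89.7, 178.0]
force: [0.4, -0.2, -0.7]
gripper_width: 59.4
```

```bash
python3 - <<'E'
from h import *
done([0,-.08,0,0]);done([-.9,.4,0,0])
plan(*r2w(-305,0),121,6.24)
E
python3 look.py 4; python3 boxside.py 4
```

```text
cmd [ 640.3 -104.6   31.   -83.8] rack [-217.8  -59.9]
meas [679.8 -99.8 120.4] rack [-217.4  -99.7] F [ 0.4 -0.2 -0.7] t 8.025 w 59.434314580852735 q6 [-9. 74.]
cmd [ 680.1 -100.3  121.   -83.8] rack [-217.8  -99.9]
meas [679.8 -99.8 120.4] rack [-217.4  -99.7] F [ 0.4 -0.2 -0.7] t 8.025 w 59.434314580852735 q6 [-9. 74.]
shift [-0.0, -0.999, 0.872] wx -0.25
[[292, 210], [325, 216], [324, 230], [316, 257], [284, 251], [282, 237]]
top z66 [[-261.0, -42.0], [-258.0, 45.0], [-209.0, 53.0], [-118.0, 54.0], [-120.0, -24.0], [-162.0, -41.0]]
base z6 [[-323.0, -62.0], [-320.0, 33.0], [-267.0, 41.0], [-169.0, 42.0], [-171.0, -42.0], [-217.0, -60.0]]
```

View pics/side4.png

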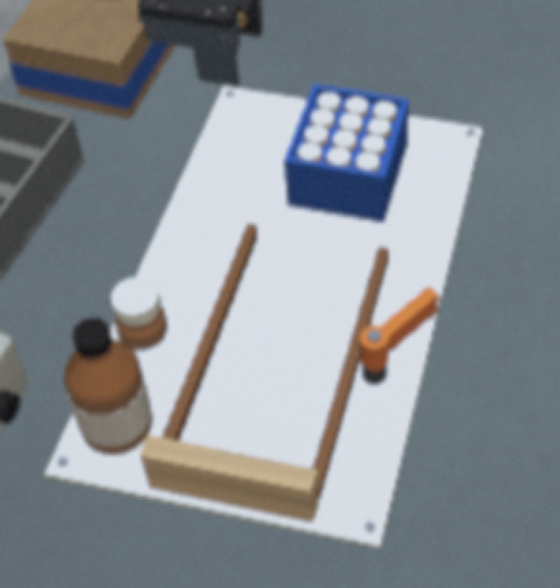

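View pics/top4.png

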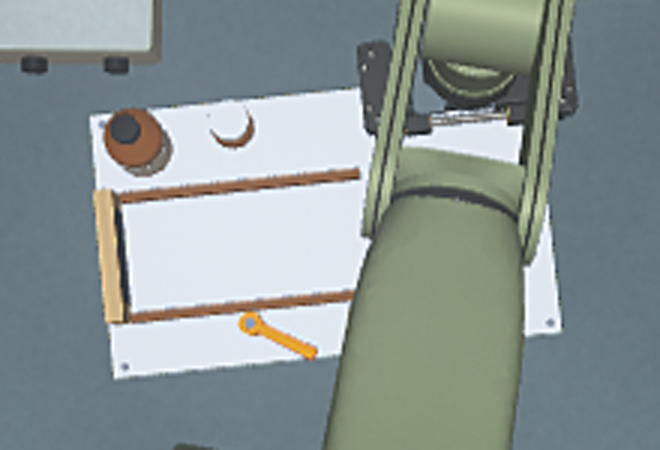

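The side view shows the box squared and centred, with front base corners at y −42 and +42. I move round behind it now.

Request:
send_rows([
  [[0, -0.1, 0.1, -0.025, 0, 0], [0, -0.2, 0.2, -0.05, 0, 0], [0, -0.3, 0.3, -0.075, 0, 0], [0, -0.4, 0.4, -0.1, 0, 0], [0, -0.5, 0.5, -0.125, 0, 0], [0, -0.6, 0.6, -0.15, 0, 0], [0, -0.75, 0.7, -0.175, 0, 0], [0, -0.87, 0.8, -0.2, 0, 0], [0, -1, 0.87, -0.225, 0, 0], [0, -1, 0.87, -0.25, 0, 0], [0, -1, 0.87, -0.25, 0, 0], [0, -1, 0.87, -0.25, 0, 0]],
])

```text
time_s: 9.62
ee_pos: [590.6, -197.0, 119.9]
ee_rot: [158.9, 89.9, 165.0]
force: [0.1, -0.2, 1.0]
gripper_width: 59.1
```

```bash
python3 - <<'E'
from h import *
done([0,-1,.87,-.25])
r=env.state()['ee_rot'];print((r[2]-r[0]+180)%360-180)
plan(*r2w(-305,0),31,6.24)
E
python3 look.py 5; python3 boxside.py 5
```

```text
cmd [ 590.2 -197.6  121.     6.2] rack [-3.048e+02  1.000e-01]
meas [ 590.6 -197.   119.9] rack [-304.3   -0.5] F [ 0.1 -0.2  1. ] t 9.625 w 59.13309028893319 q6 [-20. -26.]
6.134715712304541
shift [0.9, -0.002, 0.001] wx 0.0
[[292, 210], [325, 216], [323, 233], [315, 257], [284, 251], [283, 234]]
top z66 [[-261.0, -42.0], [-258.0, 45.0], [-198.0, 53.0], [-118.0, 52.0], [-120.0, -24.0], [-173.0, -41.0]]
base z6 [[-323.0, -62.0], [-320.0, 33.0], [-255.0, 41.0], [-169.0, 40.0], [-171.0, -42.0], [-228.0, -61.0]]
```

View pics/top5.png

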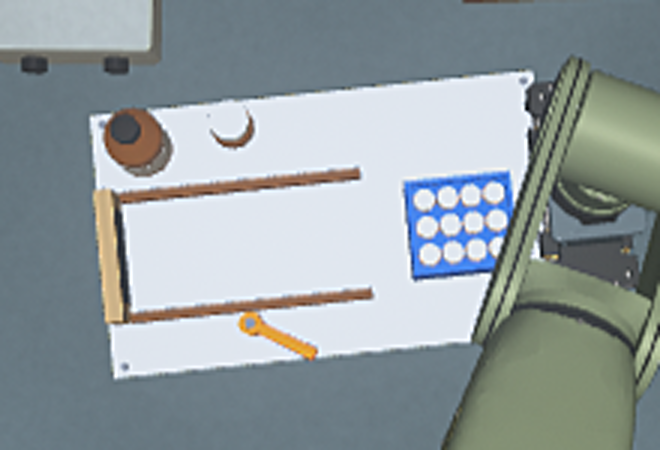

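The top view shows the box nearly parallel to the rails. Its front corners are at crop (404,181) and (413,279), and I measure them from that view.

```bash
cat > boxtop.py <<'E'
from h import *
import sys
p=np.load(f"/tmp/top{sys.argv[1]}.npz")["p"];hsv=masks(p);H,S,V=[hsv[...,i].astype(int) for i in range(3)]
roi=np.zeros(H.shape,bool);roi[150:280,215:400]=1
b=roi&(H>100)&(H<130)&(S>120)
c=biggest(cv2.morphologyEx(b.astype(np.uint8),cv2.MORPH_CLOSE,np.ones((9,9))))[:,0]
r=w2r(ray("top",c,66)); q=(cv2.minAreaRect(r.astype(np.float32)));print(q)
print("y",r[:,1].min(),r[:,1].max(),"x",r[:,0].min(),r[:,0].max())
x0,x1=r[:,0].min(),r[:,0].max(); xm=r[:,0].max()-50
for s in(-1,1):
    k=(r[:,1]*s>35)&(r[:,0]>x1-70)&(r[:,0]<x1-8); l=cv2.fitLine(r[k].astype(np.float32),cv2.DIST_HUBER,0,.01,.01).ravel(); print(s,k.sum(),"slope deg",np.degrees(np.arctan(l[1]/l[0])),"y at mid",l[3]+(xm-l[2])*l[1]/l[0])
k=(r[:,0]>x1-12)&(abs(r[:,1])<35);l=cv2.fitLine(r[k].astype(np.float32),cv2.DIST_HUBER,0,.01,.01).ravel();print("front yaw",-np.degrees(np.arctan(l[0]/l[1])),"x",l[2]-l[3]*l[0]/l[1])
E
python3 boxtop.py 5
```

```text
((-209.94522094726562, 5.620155334472656), (92.13146209716797, 100.16082763671875), 89.82733917236328)
y -40.306080134634314 51.67671594404361 x -260.11132542383956 -159.75730481148702
-1 22 slope deg -1.2276034 y at mid -38.56935341439941
1 22 slope deg -0.4065054 y at mid 50.413429016686976
front yaw 0.08722583 x -161.14282
```

Request:
send_rows([
  [[0.3, 0, 0, 0, 0, 0], [0.6, 0, 0, 0, 0, 0], [0.8, 0, 0, 0, 0, 0], [0.9, 0, 0, 0, 0, 0], [0.9, 0, 0, 0, 0, 0], [0.9, 0, 0, 0, 0, 0]],
])

```text
time_s: 10.48
ee_pos: [591.8, -197.5, 31.9]
ee_rot: [-28.1, 89.9, -21.9]
force: [-0.5, 0.3, 0.1]
gripper_width: 59.3
```

Request:
send_rows([
  [[0, 0.05, 0, 0, 0, 0], [0, 0.1, 0, 0, 0, 0], [0, 0.15, 0, 0, 0, 0], [0, 0.19, 0, 0, 0, 0], [0, 0.22, 0, 0, 0, 0], [0, 0.25, 0, 0, 0, 0], [0, 0.28, 0, 0, 0, 0], [0, 0.31, 0, 0, 0, 0], [0, 0.35, 0.005, 0, 0, 0], [0, 0.39, 0.01, 0, 0, 0], [0, 0.43, 0.015, 0, 0, 0], [0, 0.47, 0.02, 0, 0, 0], [0, 0.51, 0.02, 0, 0, 0], [0, 0.55, 0.02, 0, 0, 0], [0, 0.57, 0.02, 0, 0, 0], [0, 0.57, 0.02, 0, 0, 0]],
])

```text
time_s: 12.48
ee_pos: [586.8, -139.9, 30.9]
ee_rot: [101.8, 90.0, 108.0]
force: [0.8, -0.2, -0.1]
gripper_width: 59.0
```

```bash
python3 - <<'E'
from h import *
done([.9,0,0,0]);done([0,.57,.02,0])
E
python3 look.py 6; python3 boxside.py 6; python3 boxtop.py 6
```

```text
cmd [ 590.2 -197.6   31.     6.2] rack [-3.048e+02  1.000e-01]
meas [ 586.8 -139.9   30.9] rack [-247.1   -2.9] F [ 0.8 -0.2 -0.1] t 12.475 w 58.98972913759731 q6 [-15. -21.]
cmd [ 586.  -140.7   31.     6.2] rack [-247.8   -1.9]
meas [ 586.8 -139.9   30.9] rack [-247.1   -2.9] F [ 0.8 -0.2 -0.1] t 12.475 w 58.98972913759731 q6 [-15. -21.]
[[289, 218], [317, 222], [321, 225], [320, 240], [312, 266], [279, 259], [278, 245]]
top z66 [[-230.0, -42.0], [-232.0, 30.0], [-224.0, 42.0], [-174.0, 51.0], [-90.0, 51.0], [-93.0, -28.0], [-135.0, -43.0]]
base z6 [[-290.0, -61.0], [-292.0, 16.0], [-283.0, 29.0], [-229.0, 39.0], [-138.0, 39.0], [-142.0, -46.0], [-187.0, -62.0]]
((-172.6219482421875, 3.784290313720703), (91.77057647705078, 87.35616302490234), 89.93482208251953)
y -42.12153110557208 49.65399329176525 x -216.28660335041232 -128.9048521232058
-1 23 slope deg 0.21109186 y at mid -40.847605591614055
1 15 slope deg 8.425339 y at mid 43.890652276499516
front yaw 0.037112743 x -130.16368
```

View pics/top6.png

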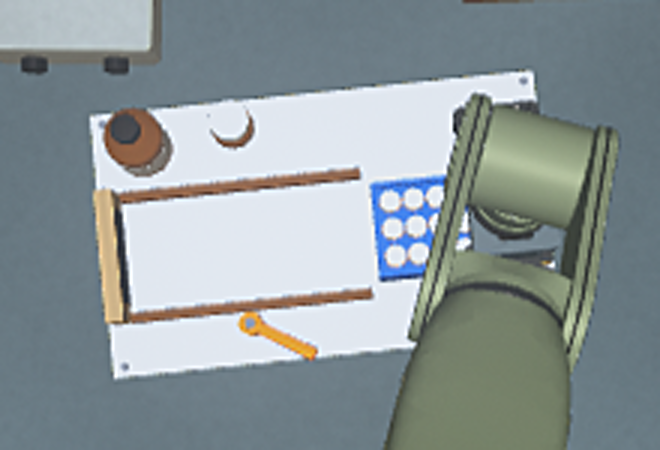

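View pics/side6.png

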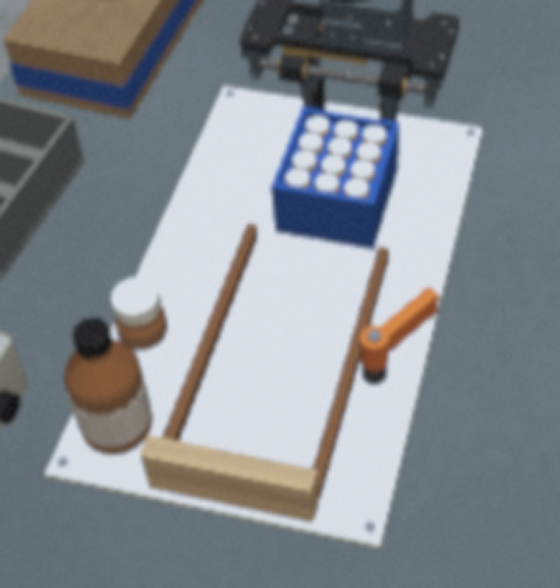

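Both views put the box within about 3 mm of the lane centre and square to it, with its front at x of about −130, just before the rails. I push in.

Request:
send_rows([
  [[0, 0.03, 0, 0, 0, 0], [0, 0.07, 0, 0, 0, 0], [0, 0.11, 0, 0, 0, 0], [0, 0.15, 0, 0, 0, 0], [0, 0.19, 0, 0, 0, 0], [0, 0.23, 0, 0, 0, 0], [0, 0.27, 0, 0, 0, 0], [0, 0.31, 0, 0, 0, 0], [0, 0.35, 0, 0, 0, 0], [0, 0.39, 0, 0, 0, 0], [0, 0.43, 0, 0, 0, 0], [0, 0.47, 0, 0, 0, 0], [0, 0.5, 0, 0, 0, 0], [0, 0.5, 0, 0, 0, 0]],
])

```text
time_s: 14.32
ee_pos: [581.3, -90.1, 30.9]
ee_rot: [103.4, 90.0, 109.6]
force: [0.6, 0.1, -0.1]
gripper_width: 59.4
```

```bash
python3 - <<'E'
from h import *
done([0,.5,0,0])
E
python3 look.py 7; python3 boxside.py 7; python3 boxtop.py 7
```

```text
cmd [580.5 -91.   31.    6.2] rack [-197.8   -1.9]
meas [581.3 -90.1  30.9] rack [-197.    -2.8] F [ 0.6  0.1 -0.1] t 14.325 w 59.364635039681595 q6 [-10. -16.]
[[284, 232], [316, 238], [316, 253], [307, 282], [276, 277], [273, 274], [271, 261]]
top z66 [[-180.0, -41.0], [-178.0, 40.0], [-130.0, 51.0], [-42.0, 51.0], [-40.0, -20.0], [-47.0, -29.0], [-83.0, -45.0]]
base z6 [[-236.0, -60.0], [-233.0, 27.0], [-182.0, 39.0], [-87.0, 39.0], [-85.0, -37.0], [-93.0, -47.0], [-131.0, -64.0]]
((-120.9342041015625, 3.6881675720214844), (83.42131805419922, 91.77798461914062), 0.038009162992239)
y -42.18509938039004 49.58954904100925 x -162.65107594384335 -79.1994892358199
-1 22 slope deg -0.0736658 y at mid -40.75151082392841
1 13 slope deg 13.462287 y at mid 40.51527538693364
front yaw 0.1175587 x -80.642494
```

View pics/top7.png

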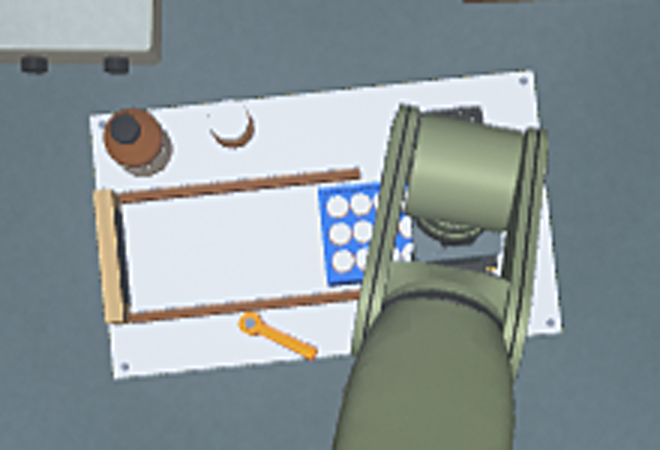

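View pics/side7.png

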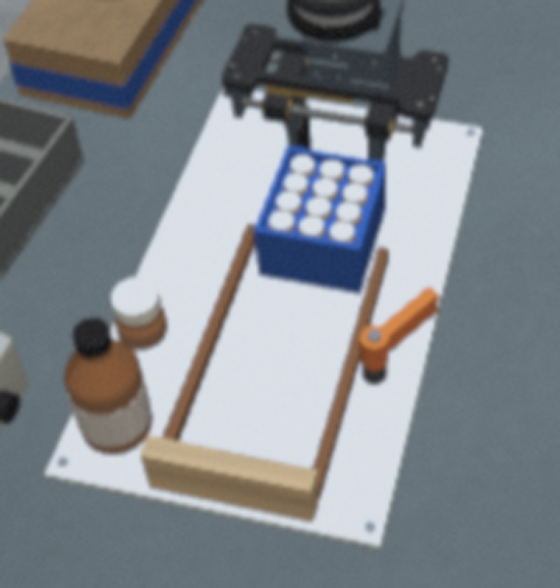

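The front is in the lane, with gaps on both sides in both views and no side force. I continue.

Request:
send_rows([
  [[0, 0.03, 0, 0, 0, 0], [0, 0.08, 0, 0, 0, 0], [0, 0.13, 0, 0, 0, 0], [0, 0.18, 0, 0, 0, 0], [0, 0.23, 0, 0, 0, 0], [0, 0.28, 0, 0, 0, 0], [0, 0.33, 0, 0, 0, 0], [0, 0.38, 0, 0, 0, 0], [0, 0.43, 0, 0, 0, 0], [0, 0.48, 0, 0, 0, 0], [0, 0.53, 0, 0, 0, 0], [0, 0.58, 0, 0, 0, 0], [0, 0.63, 0, 0, 0, 0], [0, 0.68, 0, 0, 0, 0], [0, 0.73, 0, 0, 0, 0], [0, 0.78, 0, 0, 0, 0], [0, 0.83, 0, 0, 0, 0], [0, 0.88, 0, 0, 0, 0], [0, 0.9, 0, 0, 0, 0]],
])

```text
time_s: 16.8
ee_pos: [571.6, -0.9, 31.0]
ee_rot: [-60.1, 90.0, -53.8]
force: [0.7, -1.8, -0.1]
gripper_width: 59.3
```

Request:
send_rows([
  [[0, 0.03, 0, 0, 0, 0], [0, 0.08, 0, 0, 0, 0], [0, 0.13, 0, 0, 0, 0], [0, 0.18, 0, 0, 0, 0], [0, 0.23, 0, 0, 0, 0], [0, 0.28, 0, 0, 0, 0], [0, 0.33, 0, 0, 0, 0], [0, 0.38, 0, 0, 0, 0], [0, 0.43, 0, 0, 0, 0], [0, 0.48, 0, 0, 0, 0], [0, 0.53, 0, 0, 0, 0], [0, 0.58, 0, 0, 0, 0], [0, 0.63, 0, 0, 0, 0], [0, 0.68, 0, 0, 0, 0], [0, 0.73, 0, 0, 0, 0], [0, 0.78, 0, 0, 0, 0], [0, 0.83, 0, 0, 0, 0], [0, 0.85, 0, 0, 0, 0]],
])

```text
time_s: 19.05
ee_pos: [562.4, 83.6, 30.9]
ee_rot: [-62.0, 90.0, -55.7]
force: [1.6, -2.6, 0.2]
gripper_width: 59.2
```

```bash
python3 - <<'E'
from h import *
done([0,.9,0,0]);done([0,.85,0,0])
E
python3 look.py 8; python3 boxside.py 8; python3 boxtop.py 8
```

```text
cmd [570.7  -1.6  31.    6.2] rack [-107.8   -1.9]
meas [562.4  83.6  30.9] rack [-22.3  -2.9] F [ 1.6 -2.6  0.2] t 19.05 w 59.22455549379553 q6 [7. 1.]
cmd [561.5  82.9  31.    6.2] rack [-22.8  -1.9]
meas [562.4  83.6  30.9] rack [-22.3  -2.9] F [ 1.6 -2.6  0.2] t 19.05 w 59.22455549379553 q6 [7. 1.]
[[262, 287], [298, 295], [298, 313], [288, 344], [249, 336], [246, 325]]
top z66 [[-6.0, -42.0], [-3.0, 40.0], [41.0, 52.0], [117.0, 51.0], [117.0, -30.0], [94.0, -44.0]]
base z6 [[-49.0, -61.0], [-46.0, 28.0], [3.0, 40.0], [84.0, 39.0], [84.0, -48.0], [59.0, -63.0]]
((40.553260803222656, 26.63444709777832), (31.47688865661621, 36.051971435546875), 2.3624427318573)
y 8.85517552269592 45.19430465195463 x 24.266523983998653 55.66717780101612Traceback (most recent call last):
  File "boxtop.py", line 11, in <module>
    k=(r[:,1]*s>35)&(r[:,0]>x1-70)&(r[:,0]<x1-8); l=cv2.fitLine(r[k].astype(np.float32),cv2.DIST_HUBER,0,.01,.01).ravel(); print(s,k.sum(),"slope deg",np.degrees(np.arctan(l[1]/l[0])),"y at mid",l[3]+(xm-l[2])*l[1]/l[0])
                                                    ~~~~~~~~~~~^^^^^^^^^^^^^^^^^^^^^^^^^^^^^^^^^^^^^^^^^^^^^^^^^^
cv2.error: OpenCV(4.12.0) /io/opencv/modules/imgproc/src/linefit.cpp:50: error: (-215:Assertion failed) count > 0 in function 'fitLine2D_wods'
```

View pics/top8.png

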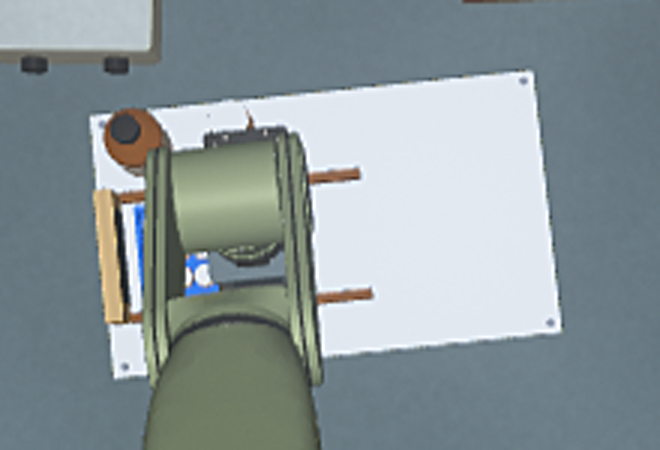

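View pics/side8.png

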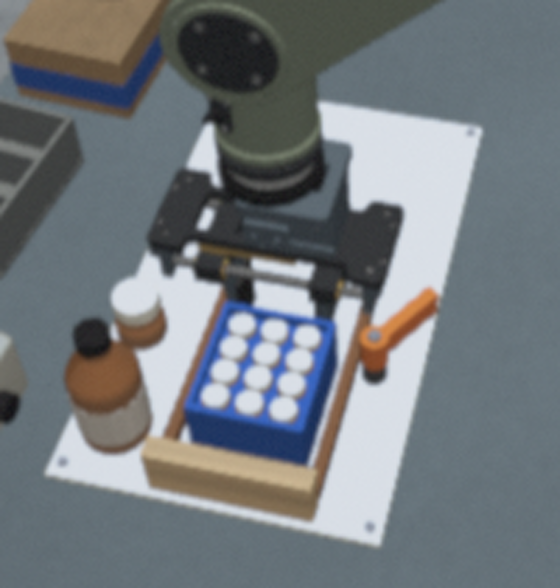

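The side view shows the box well inside the lane with about 20 mm to go. I close up slowly, watching the force.

Request:
send_rows([
  [[0, 0.03, 0, 0, 0, 0], [0, 0.06, 0, 0, 0, 0], [0, 0.09, 0, 0, 0, 0], [0, 0.11, 0, 0, 0, 0], [0, 0.13, 0, 0, 0, 0], [0, 0.15, 0, 0, 0, 0], [0, 0.15, 0, 0, 0, 0]],
])

```text
time_s: 20.02
ee_pos: [560.8, 98.5, 31.0]
ee_rot: [78.2, 90.0, 84.5]
force: [0.1, -1.5, -0.3]
gripper_width: 59.4
```

Request:
send_rows([
  [[0, 0.01, 0, 0, 0, 0], [0, 0.02, 0, 0, 0, 0], [0, 0.02, 0, 0, 0, 0]],
])

```text
time_s: 20.4
ee_pos: [560.6, 100.2, 30.9]
ee_rot: [-17.5, 90.0, -11.2]
force: [0.5, -2.1, 1.1]
gripper_width: 59.3
```

Request:
send_rows([
  [[0, 0.01, 0, 0, 0, 0], [0, 0.02, 0, 0, 0, 0], [0, 0.02, 0, 0, 0, 0]],
])

```text
time_s: 20.78
ee_pos: [560.4, 102.0, 31.0]
ee_rot: [-61.8, 90.0, -55.6]
force: [0.8, -3.2, 0.0]
gripper_width: 59.3
```

Request:
send_rows([
  [[0, 0.01, 0, 0, 0, 0], [0, 0.02, 0, 0, 0, 0], [0, 0.02, 0, 0, 0, 0]],
])

```text
time_s: 21.15
ee_pos: [560.6, 102.1, 31.0]
ee_rot: [-83.9, 89.8, -77.6]
force: [2.1, -10.7, 1.4]
gripper_width: 59.4
```

Request:
send_rows([
  [[0, 0.01, 0, 0, 0, 0], [0, 0.01, 0, 0, 0, 0]],
])

```text
time_s: 21.4
ee_pos: [560.6, 102.1, 31.1]
ee_rot: [-86.2, 89.7, -79.8]
force: [1.9, -14.2, 0.8]
gripper_width: 59.1
```

Request:
send_rows([
  [[0, 0.01, 0, 0, 0, 0], [0, 0.01, 0, 0, 0, 0]],
])

```text
time_s: 21.65
ee_pos: [560.6, 102.1, 31.1]
ee_rot: [-87.4, 89.6, -81.1]
force: [2.5, -17.8, 1.6]
gripper_width: 58.8
```

The force rises with no further motion, at tool rack x ≈ −3 where −1 is expected, so the box is home. I back off, rise and look.

Request:
send_rows([
  [[0, -0.03, 0, 0, 0, 0], [0, -0.1, 0, 0, 0, 0], [0, -0.25, 0, 0, 0, 0], [0, -0.4, 0, 0, 0, 0], [-0.3, -0.4, 0, 0, 0, 0], [-0.6, -0.4, 0, 0, 0, 0], [-0.9, -0.4, 0, 0, 0, 0], [-0.9, -0.4, 0, 0, 0, 0]],
], jaw=1)

```text
time_s: 22.65
ee_pos: [566.1, 65.9, 123.3]
ee_rot: [0.3, 89.7, 6.6]
force: [0.4, 0.3, -0.9]
gripper_width: 0.4
```

```bash
python3 - <<'E'
from h import *
done([0,.23,0,0]);done([-.9,-.4,0,0])
a=2.19
t=r2w(*(np.array([-2,78])+48*np.array([-np.sin(a),-np.cos(a)])-50*np.array([np.cos(a),-np.sin(a)])))
plan(*t,121,96.24-125.5)
E
python3 look.py 9; python3 boxside.py 9
```

```text
cmd [559.  105.8  31.    6.2] rack [ 0.2 -1.9]
meas [566.1  65.9 123.3] rack [-40.2  -4.6] F [ 0.4  0.3 -0.9] t 22.65 w 0.4403028379913563 q6 [ 5. -1.]
cmd [563.3  66.  121.    6.2] rack [-39.8  -1.9]
meas [566.1  65.9 123.3] rack [-40.2  -4.6] F [ 0.4  0.3 -0.9] t 22.65 w 0.4403028379913563 q6 [ 5. -1.]
shift [-0.0, 0.278, -1.485] wx 0.0986
[[258, 295], [296, 303], [296, 319], [288, 344], [244, 335]]
top z66 [[16.0, -44.0], [18.0, 42.0], [57.0, 52.0], [117.0, 51.0], [117.0, -40.0]]
base z6 [[-24.0, -63.0], [-23.0, 29.0], [19.0, 40.0], [84.0, 39.0], [84.0, -59.0]]
```

View pics/top9.png

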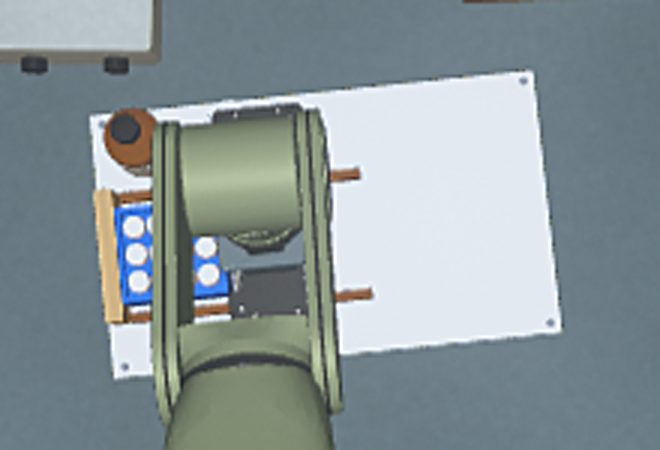

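View pics/side9.png

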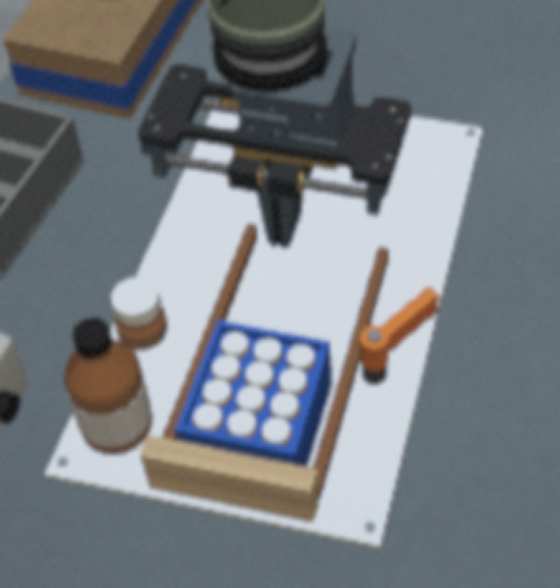

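The side view shows the box against the stop, with its rear top edge at x ≈ 16–18 where 15 is expected. The fingers are shut. I go round to the catch's outer side.

Request:
send_rows([
  [[0, 0.03, -0.1, 0.02, 0, 0], [0, 0.08, -0.3, 0.04, 0, 0], [0, 0.15, -0.5, 0.06, 0, 0], [0, 0.2, -0.75, 0.08, 0, 0], [0, 0.28, -1, 0.0985, 0, 0], [0, 0.28, -1, 0.0985, 0, 0]],
])

```text
time_s: 23.5
ee_pos: [459.3, 83.1, 119.6]
ee_rot: [-141.4, 89.8, -170.6]
force: [0.6, -1.0, -0.5]
gripper_width: 0.5
```

```bash
python3 - <<'E'
from h import *
done([0,.28,-1,.0985])
a=2.19
t=r2w(*(np.array([-2,78])+48*np.array([-np.sin(a),-np.cos(a)])-50*np.array([np.cos(a),-np.sin(a)])))
print(t);plan(*t,121,96.24-125.5)
E
```

```text
cmd [460.9  83.  121.  -29.2] rack [-11.8  98.1]
meas [459.3  83.1 119.6] rack [-11.5  99.6] F [ 0.6 -1.  -0.5] t 23.5 w 0.5162492045854766 q6 [ 9. 38.]
[412.70462149  77.47068678]
shift [-0.0, -0.283, -0.394] wx 0.0001
```

Request:
send_rows([
  [[0, -0.14, -0.2, 0, 0, 0], [0, -0.28, -0.39, 0, 0, 0], [0.3, -0.28, -0.39, 0, 0, 0], [0.6, -0.28, -0.39, 0, 0, 0], [0.86, -0.28, -0.39, 0, 0, 0], [0.86, -0.28, -0.39, 0, 0, 0]],
])

```text
time_s: 24.25
ee_pos: [413.2, 77.4, 33.1]
ee_rot: [-139.9, 89.7, -169.1]
force: [-0.2, -0.7, 1.4]
gripper_width: 0.5
```

```bash
python3 - <<'E'
from h import *
done([.86,-.28,-.39,0])
E
python3 look.py 10
```

```text
cmd [413.2  77.6  35.  -29.2] rack [-12.  146.1]
meas [413.2  77.4  33.1] rack [-12.1 146.1] F [-0.2 -0.7  1.4] t 24.25 w 0.5011809628059436 q6 [ 9. 38.]
```

View pics/side10.png

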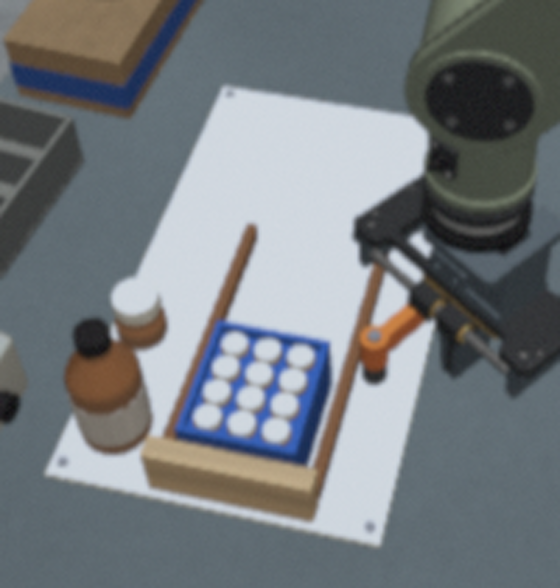

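View pics/top10.png

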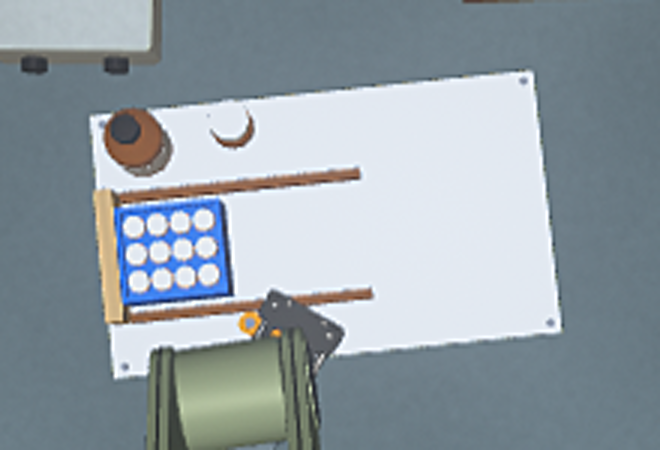

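```bash
python3 - <<'E'
from h import *
def wp(a,off,r=48):
    return r2w(*(np.array([-2,78])+r*np.array([-np.sin(a),-np.cos(a)])-off*np.array([np.cos(a),-np.sin(a)]))), 96.24-np.degrees(a)
def rows(c,lst):
    for a,off in lst:
        t,phi=wp(a,off); d=axes(c[3])@(np.array([*t,c[2]])-c[:3]); print([0,round(d[1]/100,2),round(d[2]/100,2),round(-(phi-c[3])/360,3),0,0])
c=getc()
rows(c,[(2.19,44),(2.19,36),(2.19,28),(2.19,22)]+[(a,20) for a in np.linspace(2.19,1.25,13)[1:]])
print()
t,phi=wp(1.25,20)
rows([*t,c[2],phi],[(a,20) for a in np.linspace(1.25,.08,16)[1:]])
E
```

```text
[0, np.float64(-0.0), np.float64(0.06), np.float64(0.0), 0, 0]
[0, np.float64(-0.0), np.float64(0.14), np.float64(0.0), 0, 0]
[0, np.float64(-0.0), np.float64(0.22), np.float64(0.0), 0, 0]
[0, np.float64(-0.0), np.float64(0.28), np.float64(0.0), 0, 0]
[0, np.float64(-0.02), np.float64(0.33), np.float64(-0.012), 0, 0]
[0, np.float64(-0.03), np.float64(0.37), np.float64(-0.025), 0, 0]
[0, np.float64(-0.04), np.float64(0.41), np.float64(-0.037), 0, 0]
[0, np.float64(-0.04), np.float64(0.45), np.float64(-0.05), 0, 0]
[0, np.float64(-0.04), np.float64(0.49), np.float64(-0.062), 0, 0]
[0, np.float64(-0.04), np.float64(0.54), np.float64(-0.075), 0, 0]
[0, np.float64(-0.04), np.float64(0.58), np.float64(-0.087), 0, 0]
[0, np.float64(-0.03), np.float64(0.62), np.float64(-0.1), 0, 0]
[0, np.float64(-0.02), np.float64(0.66), np.float64(-0.112), 0, 0]
[0, np.float64(-0.0), np.float64(0.69), np.float64(-0.125), 0, 0]
[0, np.float64(0.01), np.float64(0.73), np.float64(-0.137), 0, 0]
[0, np.float64(0.03), np.float64(0.77), np.float64(-0.15), 0, 0]

[0, np.float64(-0.01), np.float64(0.04), np.float6
[... 244 characters left out ...]
loat64(0.2), np.float64(-0.062), 0, 0]
[0, np.float64(-0.04), np.float64(0.24), np.float64(-0.074), 0, 0]
[0, np.float64(-0.03), np.float64(0.28), np.float64(-0.087), 0, 0]
[0, np.float64(-0.03), np.float64(0.32), np.float64(-0.099), 0, 0]
[0, np.float64(-0.02), np.float64(0.36), np.float64(-0.112), 0, 0]
[0, np.float64(-0.0), np.float64(0.4), np.float64(-0.124), 0, 0]
[0, np.float64(0.01), np.float64(0.43), np.float64(-0.137), 0, 0]
[0, np.float64(0.03), np.float64(0.47), np.float64(-0.149), 0, 0]
[0, np.float64(0.06), np.float64(0.5), np.float64(-0.161), 0, 0]
[0, np.float64(0.08), np.float64(0.53), np.float64(-0.174), 0, 0]
[0, np.float64(0.11), np.float64(0.56), np.float64(-0.186), 0, 0]
```

Request:
send_rows([
  [[0, 0, 0.06, 0, 0, 0], [0, 0, 0.14, 0, 0, 0], [0, 0, 0.22, 0, 0, 0], [0, 0, 0.28, 0, 0, 0], [0, -0.02, 0.33, -0.012, 0, 0], [0, -0.03, 0.37, -0.025, 0, 0], [0, -0.04, 0.41, -0.037, 0, 0], [0, -0.04, 0.45, -0.05, 0, 0], [0, -0.04, 0.49, -0.062, 0, 0], [0, -0.04, 0.54, -0.075, 0, 0], [0, -0.04, 0.58, -0.087, 0, 0], [0, -0.03, 0.62, -0.1, 0, 0], [0, -0.02, 0.66, -0.112, 0, 0], [0, 0, 0.69, -0.125, 0, 0], [0, 0.01, 0.73, -0.137, 0, 0], [0, 0.03, 0.77, -0.15, 0, 0]],
])

```text
time_s: 26.35
ee_pos: [482.6, 42.7, 34.8]
ee_rot: [159.0, 89.9, -176.1]
force: [-0.2, 0.8, 1.1]
gripper_width: 0.6
```

```bash
python3 - <<'E'
from h import *
done([0,.03,.77,-.15])
E
python3 look.py 11
```

```text
cmd [481.8  42.6  35.   24.8] rack [-54.2  81.6]
meas [482.6  42.7  34.8] rack [-54.2  80.8] F [-0.2  0.8  1.1] t 26.35 w 0.6491433478702185 q6 [  4. -21.]
```

View pics/side11.png

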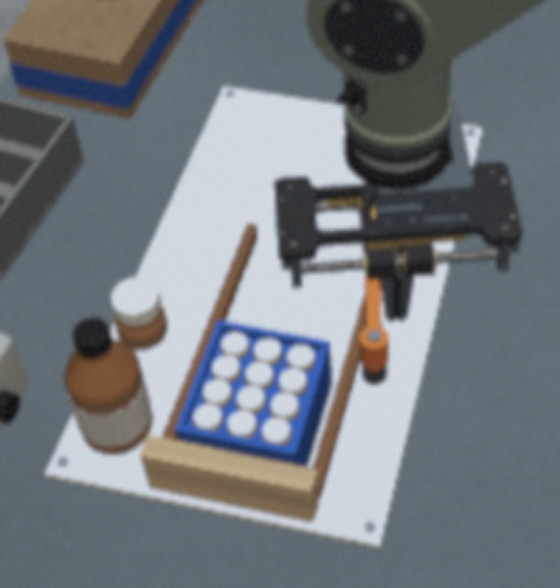

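The catch has swung to about the lane direction and follows the fingers. I continue round.

Request:
send_rows([
  [[0, -0.01, 0.04, -0.012, 0, 0], [0, -0.03, 0.08, -0.025, 0, 0], [0, -0.03, 0.12, -0.037, 0, 0], [0, -0.04, 0.16, -0.05, 0, 0], [0, -0.04, 0.2, -0.062, 0, 0], [0, -0.04, 0.24, -0.074, 0, 0], [0, -0.03, 0.28, -0.087, 0, 0], [0, -0.03, 0.32, -0.1, 0, 0], [0, -0.02, 0.36, -0.112, 0, 0], [0, 0, 0.4, -0.124, 0, 0], [0, 0.01, 0.43, -0.137, 0, 0], [0, 0.03, 0.47, -0.149, 0, 0], [0, 0.06, 0.5, -0.161, 0, 0], [0, 0.08, 0.53, -0.174, 0, 0], [0, 0.11, 0.56, -0.186, 0, 0], [0, 0.11, 0.56, -0.186, 0, 0]],
])

```text
time_s: 28.45
ee_pos: [529.0, 76.4, 34.9]
ee_rot: [163.0, 90.0, -105.3]
force: [-1.1, 0.2, -1.2]
gripper_width: 0.4
```

```bash
python3 - <<'E'
from h import *
done([0,.11,.56,-.186])
E
python3 look.py 12
```

```text
cmd [528.1  76.1  35.   91.7] rack [-26.   32.1]
meas [529.   76.4  34.9] rack [-25.8  31.1] F [-1.1  0.2 -1.2] t 28.45 w 0.39116210609975777 q6 [  7. -85.]
```

View pics/side12.png

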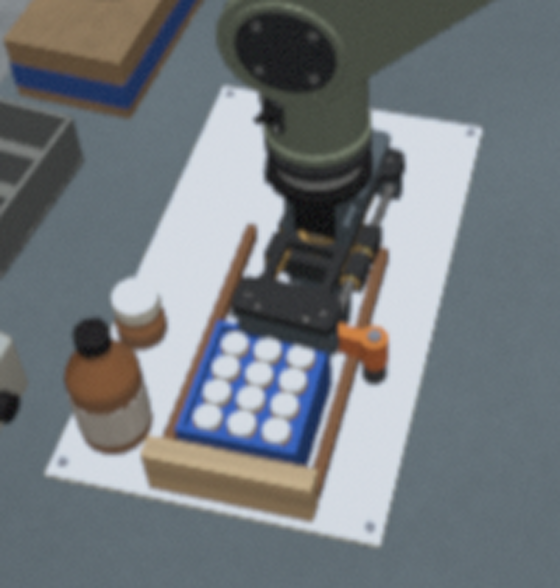

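View pics/top12.png

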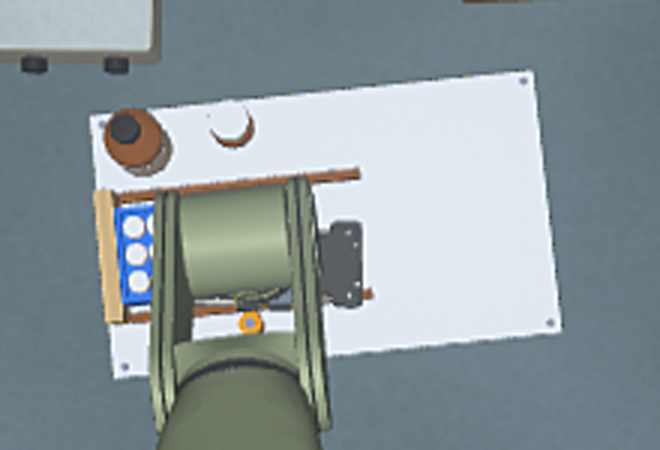

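Request:
send_rows([
  [[0, 0, 0.02, -0.006, 0, 0], [0, 0, 0.04, -0.013, 0, 0], [0, 0, 0.05, -0.013, 0, 0], [0, 0, 0.05, -0.013, 0, 0]],
])

```text
time_s: 29.05
ee_pos: [528.9, 81.4, 35.0]
ee_rot: [-126.3, 90.0, -29.9]
force: [0.7, 0.2, -1.0]
gripper_width: 0.4
```

Request:
send_rows([
  [[0, 0, 0.01, 0, 0, 0], [0, 0, 0.02, 0, 0, 0], [0, 0, 0.02, 0, 0, 0]],
])

```text
time_s: 29.42
ee_pos: [528.8, 82.6, 35.0]
ee_rot: [-169.7, 89.9, -73.2]
force: [1.2, -4.9, -0.3]
gripper_width: 0.6
```

Request:
send_rows([
  [[0, 0, 0.01, 0, 0, 0], [0, 0, 0.02, 0, 0, 0], [0, 0, 0.02, 0, 0, 0]],
])

```text
time_s: 29.8
ee_pos: [528.8, 82.8, 35.0]
ee_rot: [-177.3, 89.7, -80.8]
force: [1.7, -12.0, -0.0]
gripper_width: 0.4
```

It is firm at 12 N with no motion, and the fingers stand where the closed bar should hold them. I back off, rise and look.

Request:
send_rows([
  [[0, 0, -0.03, 0, 0, 0], [0, 0, -0.1, 0, 0, 0], [0, 0, -0.25, 0, 0, 0], [0, 0, -0.35, 0, 0, 0], [-0.3, 0, -0.35, 0, 0, 0], [-0.6, 0, -0.35, 0, 0, 0], [-0.9, 0, -0.35, 0, 0, 0], [-1, 0, -0.6, 0, 0, 0], [-1, 0, -1, 0, 0, 0]],
])

```text
time_s: 30.92
ee_pos: [540.3, -14.5, 136.3]
ee_rot: [-92.7, 89.8, 3.8]
force: [0.3, 0.6, -0.8]
gripper_width: 0.1
```

Request:
send_rows([
  [[-0.2, 0, -0.4, 0, 0, 0], [-0.2, 0, -0.7, 0, 0, 0], [-0.2, 0, -1, 0, 0, 0], [-0.2, 0, -1, 0, 0, 0]],
])

```text
time_s: 31.42
ee_pos: [550.7, -115.4, 154.8]
ee_rot: [-131.4, 90.0, -35.1]
force: [-0.1, 0.5, 0.3]
gripper_width: 0.5
```

```bash
python3 look.py 13; python3 boxside.py 13; python3 boxtop.py 13; python3 - <<'E'
from h import *
p=np.load("/tmp/top13.npz")["p"];hsv=masks(p);H,S,V=[hsv[...,i].astype(int) for i in range(3)]
o=(H>8)&(H<20)&(S>180)&(V>150);o[:150]=0;o[280:]=0;o[:,:215]=0;o[:,400:]=0
c=biggest(o);r=w2r(ray("top",c[:,0],56)).astype(np.float32);print("catch",cv2.minAreaRect(r),r.min(0),r.max(0))
s=env.state();print(s['time_s'],s['force'].round(1),s['ee_pos'].round(0))
E
```

```text
[[258, 295], [296, 302], [296, 319], [288, 344], [244, 335]]
top z66 [[16.0, -44.0], [15.0, 41.0], [57.0, 52.0], [117.0, 51.0], [117.0, -40.0]]
base z6 [[-24.0, -63.0], [-25.0, 28.0], [19.0, 40.0], [84.0, 39.0], [84.0, -59.0]]
((64.18151092529297, 3.0260353088378906), (100.92070007324219, 93.21346282958984), 0.030811557546257973)
y -43.55437989903784 49.64837104660193 x 13.713142809672519 114.65777926418387
-1 22 slope deg -1.7569755 y at mid -40.8057471377599
1 22 slope deg 0.47765014 y at mid 48.29384214615854
front yaw -0.2167945 x 113.40828
catch ((-5.148491382598877, 48.944976806640625), (71.18052673339844, 17.014602661132812), 84.55440521240234) [-11.314856  12.707993] [ 6.4210424 84.91217  ]
31.525 [ 0.6 -0.4 -0.2] [ 550. -113.  155.]
```

View pics/side13.png

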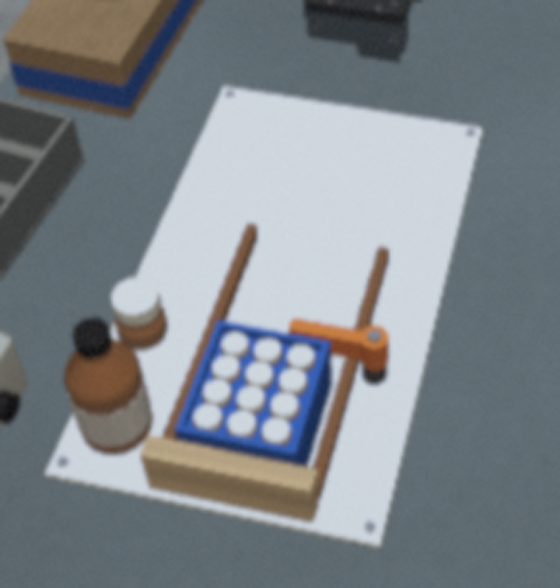

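View pics/top13.png

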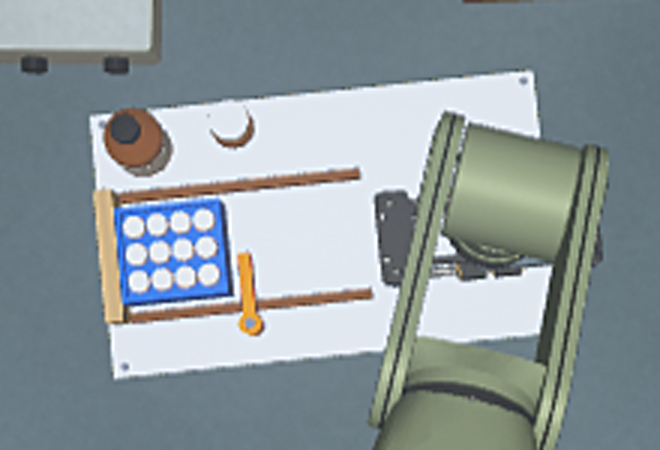

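```bash
python3 - <<'E'
from h import *
p=np.load("/tmp/top13.npz")["p"].astype(np.float32)
big=cv2.resize(p[200:265,260:300].astype(np.uint8),None,fx=8,fy=8,interpolation=cv2.INTER_CUBIC)
hsv=cv2.cvtColor(big,cv2.COLOR_RGB2HSV);o=(hsv[...,0]>5)&(hsv[...,0]<22)&(hsv[...,1]>110)&(hsv[...,2]>120)
ys,xs=np.nonzero(o); r=w2r(ray("top",np.c_[260+(xs+.5)/8-.5,200+(ys+.5)/8-.5],56))
print(r.min(0),r.max(0))
L=[];
for y in range(16,60,4):
    k=abs(r[:,1]-y)<2; L.append((y,r[k,0].mean(),np.ptp(r[k,0])))
L=np.array(L);print(L.round(1)); print("angle deg",np.degrees(np.arctan(np.polyfit(L[:,0],L[:,1],1)[0])))
k=(r[:,1]>70);print("boss x mid",(r[k,0].min()+r[k,0].max())/2)
E
```

```text
[-62.12462438 -58.34949378] [63.04853207 88.20477741]
[[ 16.   -2.4  11.2]
 [ 20.   -2.3  11.1]
 [ 24.   -2.9  12.3]
 [ 28.   -3.   11.6]
 [ 32.   -2.8  12.1]
 [ 36.   -2.4  11.6]
 [ 40.   -2.3  11.6]
 [ 44.   -2.4  11.3]
 [ 48.   -2.4  11. ]
 [ 52.   -2.9  12. ]
 [ 56.   -2.6 104.4]]
angle deg -0.07264591664802282
boss x mid -2.4454344898016647
```

```bash
python3 -c "
from workcell import env
print(env.state()['time_s'],env.job_done())"
```

```text
the job is handed in; nothing more can be done
31.525 None
```

The box is stowed against the end stop, the catch is closed behind it, and I handed the job in at 31.5 s. I squared and centred the box with two spread fingers from its far side. I then pushed it down the lane until the force rose to 18 N with no more motion, and swung the catch round with the shut fingertips until it held firm at 12 N.

**Box:** in the last pictures its centre is at rack x ≈ 64 mm (65 wanted), square to the lane, with its front on the stop.

**Catch:** its angle measured about −0.1°, with the bar at x ≈ −2.4 mm.

**Bystanders and robot:** the jar and bottle stand where they did, and I steered clear of everything else. The arm was touching nothing at hand-in.

**Checks that disagreed:** the two cameras differed by up to about 6 mm on where the box sat across the lane, +3 mm from the top view and −3 mm from the side. I took the middle, against 9 mm of clearance each side. No sideways force pointed to a rail contact, but I could not measure the gaps to the rails directly. A rough rectangle fit put the catch about 5° off, but the boss distorts that fit; a fit along the bar alone gave the −0.1°.

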